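# Pack the last housing in the lidded case

## Task

Swing the lid of the blue case all the way open until it rests on its stop and stays there. Then take the loose aluminium flanged housing from the bench and set it down gently, without dropping it, standing upright on its flange on the rubber pad in the empty bay of the case. Leave the lid open and everything else where it is.

Things in the scene. Friction and masses are not known exactly. Their poses are not given: they have to be found in the camera images.
- case: Blue case fixed to the bench, 125 (x) by 250 (y) by 75 mm high, walls and floor 5 mm. Origin: centre of its underside; hinge on its +x side, front at -x. A full-height 5 mm wall at y = 0 makes two bays, each 115 (x) by 117 mm (y) inside, centred at y = +60 and -60 mm. Two black stop lugs behind the hinge reach 28 mm beyond the case and 110 mm above the bench.
- lid (a joint): Lid hinge angle: 0 shut, grows as the lid opens upward and back, 1.75 rad (100 degrees) on its stop. Stiff hinge: the lid stays where it is left. It starts shut or slightly ajar.
- lid_grip (a point): Middle of the lid's steel grip bar: round, 10 mm thick, 120 mm long, parallel to the hinge, standing out in the lid's plane 42 mm beyond the lid's front edge (37 mm clear gap between bar and lid; the loop's side bars are 60 mm either side). 167 mm from the hinge; 80 mm above the bench when shut. Axes turn with the lid, y along the bar.
- lid_hinge (a point): Middle of the hinge line of the lid, on the case's back rim, 75 mm above the bench. The lid is a flat blue panel 125 by 250 mm, 8 mm thick; axes turn with the lid: -x points from the hinge to the grip bar, y along the hinge (same as the case's y).
- housing: The loose aluminium flanged housing on the bench: round flange 76 mm across and 8 mm thick, with a round barrel 44 mm across standing on it, 60 mm high in all, about 0.3 kg. Origin: centre of the flange's underside, z up along the barrel.
- pad: Black rubber pad 108 by 108 mm, 4 mm thick, fixed on the floor of the empty bay (either bay). Origin: centre of its underside, 5 mm above the bench, at the bay's centre.
- packed: Another housing just like the loose one, already standing in the other bay. Leave it.
- ring: Bystander: white plastic ring fitting, 84 mm outside, 64 mm inside, 35 mm high, lying flat on the bench. Origin: centre of its underside.
- disc: Bystander: flat aluminium flange disc, 80 mm across, 12 mm thick, with a low boss 28 mm across up to 18 mm. Origin: centre of its underside.
- driver: Bystander: screwdriver about 190 mm long lying on the bench beyond the parts.
Not all that is in view belongs to the job. Leave any green or turquoise look-alike of the housing alone.

How it is judged:
By the outcome, as a careful person would: the job done as asked, in the order asked, and still so for the second after the job is handed in, with the robot touching nothing.
It also fails if it takes over 64 s, if anything falls off the work surface, if the arm or the gripper's body presses on something with over 40 N, if the wrist force passes 120 N, or if a joint passes its speed limit or range.

## Robot

A 7-joint arm with a two-finger parallel gripper is mounted at the origin on the work surface. World frame = base frame: x ahead of the robot, y to its left, z up, the work surface at z = 0. Lengths are in m, angles in degrees, forces in N, time in s.
With the tool pointing down it reaches from about 0.425 to 0.875 m from the base axis. Payload 4.7 kg.
Tool frame: the origin (TCP) lies midway between the tips of the shut fingers; the grasp point (between the pads) lies 19 mm behind it; z points along the fingers, y is the line along which they close (so a half turn about z gives the same grasp; the last joint's range is limited). The gripper opens to 87 mm and grips with 3 to 60 N. Pads are 19 mm wide; open, the fingers measure 117 mm over their backs; the gripper's body (75 mm by 190 mm) begins 51 mm behind the grasp point.
Start: joints at [64.693, 18.392, -4.016, 83.108, 1.295, 78.541, -3.26], TCP at [0.286, -0.584, 0.223] pointing down, gripper open.
Joint ranges: [-163.93, 163.93], [-17.29, 119.83], [-79.2, 71.16], [3.27, 140.29], [-89.18, 269.18], [5.43, 117.66], [-154.24, 154.24]. Speed limits (degrees/s): [147.25, 147.25, 180, 180, 180, 180, 180].

## Interface

Orientations are given as a 3x3 rotation matrix whose columns are the frame's x, y, z axes.
In Python, from bench import env gives the robot as it stands.
- The arm moves only by the shell command python3 -m pendant 'ROWS' [FORCE]. ROWS is JSON, a list that holds one entry, the list of rows, each a list of 7 numbers: the shift along the tool's x, y, z in mm, then the turn, a rotation vector about the tool's x, y, z in degrees, then the opening, from 0 (shut) to 1 (fully open). In form: [[[tx, ty, tz, rx, ry, rz, claw], ...]]. A call has 1 to 5 rows; each row is the pose to reach, as a shift and turn from the pose commanded when the call began, along the tool's axes at that moment; what a row does not reach only later rows make up. A row lasts 1/12 s, in which the tool goes at most 41.7 mm and 7.16 degrees, less where a joint would pass 70% of its speed; a pose out of reach is approached as far as the arm can. A call with a gripper value outside its range is refused whole. The fingers move at their own pace and stop on an object; FORCE is the grip in N (left out, the last holds). Time passes only in rows, so rows that repeat a pose let the fingers close. It gives the time, the measured TCP pose, the force, the opening and the grip force at its end, in the units of the state.
- env.sense(): the state, without advancing time (a new reading comes with each control period).
- env.snapshot(name): name is "scene" or "top"; returns the picture (480x640x3 uint8, red, green, blue); there is no depth.
- env.camera_model(name): a dict with "intrinsics" (3x3 intrinsics, pixels), "rvec" (rotation vector, rad) and "tvec" (3), from world to camera coordinates, as OpenCV has them. Camera axes: x right, y down, z forward; pixel columns grow to the right and rows downward; lengths in m; the calibration is good to about 2 mm. A picture is of the moment at which its call begins. camera_model takes no time and is no camera call.
- env.finish_job(): hands the job in; it is judged then, once.
Trained networks look in the newest picture that a camera, given by its name, has taken for a name from the list of things; names that differ only in an ending like _2 or _b are one class to them, and where a whole thing is asked for, a point or a joint stands for the part that bears it (a point fixed in the world has none). Each returns a list of dicts, best first, with "confidence" (0 to 1); they miss things now and then, are a little off and sometimes report something else, mostly with a low value. They report only what shows in the picture. A call takes as long as a camera call. They do not tell look-alikes from the thing itself.
- env.cut_out(camera, target): "region" (480x640 bool, what is visible of it) and "centre" ([row, column] in pixels, amid what is visible of it).
The state is a dict: "time_s": time; "joint_pos": joint angles; "qd": joint speeds; "joint_torque": joint torques, N m; "tcp_pos": TCP position; "eef_rot": TCP orientation; "wrist_force": force on the tool from outside, world axes, zero at the start; "wrist_torque": the same for the moment, N m; "grip_width": opening from 0.0 (shut) to 1.0 (fully open); "grip_force": force on a finger pad.
Only numpy, scipy, OpenCV 4.12 (cv2) and the standard library are available. Lean on these libraries where they do the work, as an engineer would, in place of code of your own. Each camera call takes 0.05 s, during which the arm holds its last target. There are 200 camera calls.

## Working session

There is one attempt and no reset: what is moved stays moved. The work goes in short steps, Python scripts to look and compute and a shell command to move; the robot and the scene stay as the last step left them, time stands still between calls to the robot, and variables do not carry over. Pictures are saved under pics/ and viewed, at most 10 in all, crops included, and the job is handed in when it is done.

```bash
ls; mkdir -p pics; python3 - <<'E'
from bench import env
import cv2,numpy as np
s=env.sense(); print(s['time_s'],s['tcp_pos'],np.round(s['eef_rot'],3).tolist(),s['wrist_force'],s['grip_width'])
for n in ("scene","top"):
    im=env.snapshot(n); cv2.imwrite(f"pics/{n}0.png",im[:,:,::-1])
    m=env.camera_model(n); print(n,{k:np.round(v,4).tolist() for k,v in m.items()})
E
```

```text
pics
0.0 [ 0.28583498 -0.58317064  0.22146592] [[0.898, 0.44, -0.001], [0.44, -0.898, 0.002], [-0.0, -0.002, -1.0]] [-0.76526602 -0.65418226 -0.29173983] 1.0019101943055635
scene {'intrinsics': [[549.4857, 0.0, 321.0209], [0.0, 549.4857, 243.7038], [0.0, 0.0, 1.0]], 'rvec': [0.6598, 2.487, -1.3063], 'tvec': [0.4928, -0.0431, 1.2416]}
top {'intrinsics': [[466.9807, 0.0, 321.4898], [0.0, 466.9807, 243.6171], [0.0, 0.0, 1.0]], 'rvec': [2.1134, -2.1635, 0.1354], 'tvec': [-0.0416, 0.5299, 0.9495]}
```

View pics/scene0.png

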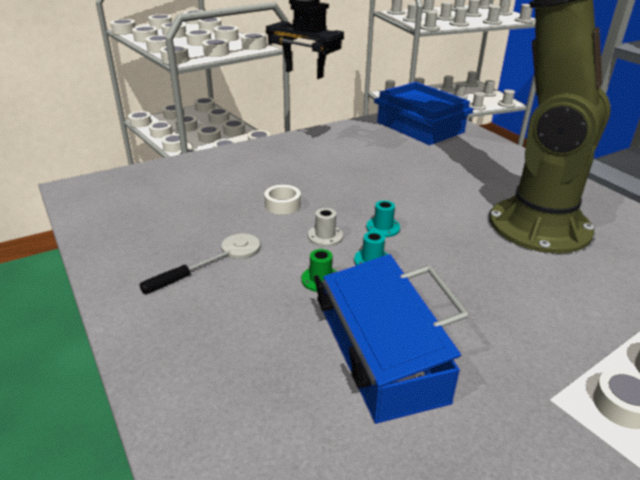

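View pics/top0.png

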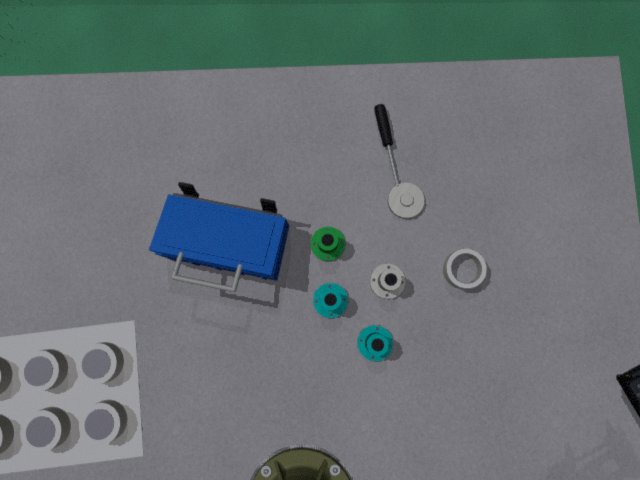

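Top picture: blue case at (220,237) with the lid ajar and the grip loop towards the robot at (205,285). There are four housing-shaped candidates in it: aluminium (388,281), green (327,243), turquoise (330,300) and turquoise (375,343). The grey aluminium one at (388,281) fits, since the task rules out the green and turquoise ones. Next I segment and fit.

```bash
cat > h.py <<'E'
from bench import env
import cv2,numpy as np
from scipy.optimize import minimize
from scipy.spatial.transform import Rotation as R
CAM={n:env.camera_model(n) for n in ("scene","top")}
def proj(n,P):
    m=CAM[n]; return cv2.projectPoints(np.asarray(P,float).reshape(-1,1,3),np.array(m['rvec'],float),np.array(m['tvec'],float),np.array(m['intrinsics'],float),None)[0][:,0]
def ray(n,uv,z):
    m=CAM[n];Rm=cv2.Rodrigues(np.array(m['rvec'],float))[0];t=np.array(m['tvec']).ravel()
    d=Rm.T@np.linalg.inv(m['intrinsics'])@np.array([uv[0],uv[1],1.]);c=-Rm.T@t
    return c+d*(z-c[2])/d[2]
def hull(n,P,img):
    h=cv2.convexHull((proj(n,P)*16).astype(np.int32)); cv2.fillConvexPoly(img,h,1,cv2.LINE_8,4)
def box(lo,hi): return np.array([[x,y,z] for x in (lo[0],hi[0]) for y in (lo[1],hi[1]) for z in (lo[2],hi[2])])
def casew(P,x,y,yaw): return P@R.from_euler('z',yaw).as_matrix().T+[x,y,0]
def lidw(P,x,y,yaw,a): # P in hinge frame
    return casew(P@R.from_euler('y',a).as_matrix().T+[.0625,0,.075],x,y,yaw)
LID=box((-.125,-.125,0),(0,.125,.008))
BARS=[box((-.172,-.065,.0),(-.162,.065,.01)),box((-.167,-.065,.0),(-.125,-.055,.01)),box((-.167,.055,.0),(-.125,.065,.01))]
E
python3 - <<'E'
from h import *
M={}
for n in CAM:
    env.snapshot(n)
    for t in ("lid","case","housing"):
        r=env.cut_out(n,t)
        for d in r: print(n,t,round(d['confidence'],2),np.round(d['centre'],1),d['region'].sum(), np.argwhere(d['region']).min(0),np.argwhere(d['region']).max(0))
        if r: M[n+t]=np.array([d['region'] for d in r])
np.savez('m0.npz',**M)
E
```

```text
scene lid 0.97 [321.4 390.9] 11156 [254 322] [386 468]
scene lid 0.71 [200.8 285.7] 934 [185 265] [214 300]
scene case 0.7 [333.9 391.6] 16088 [254 314] [423 469]
scene housing 0.75 [267.  319.8] 770 [249 303] [290 335]
scene housing 0.63 [247.4 372.6] 752 [231 354] [264 387]
scene housing 0.58 [220.  387.8] 921 [199 366] [236 401]
scene housing 0.25 [375.2 414.5] 50 [372 408] [378 423]
top lid 0.7 [236.2 221.3] 8003 [193 150] [291 285]
top housing 0.93 [245.5 324.5] 923 [226 311] [260 344]
top housing 0.86 [340.8 376. ] 1028 [325 357] [360 392]
top housing 0.84 [299.3 329.1] 961 [283 313] [317 347]
top housing 0.7 [279.  384.7] 995 [264 370] [298 405]
top housing 0.65 [234.7 219.2] 8230 [193 149] [291 285]
```

```bash
cat > fit.py <<'E'
from h import *
z=np.load('m0.npz')
def lidimg(n,p):
    im=np.zeros((480,640),np.uint8)
    for B in [LID]+BARS: hull(n,lidw(B,*p),im)
    return im
def caseimg(n,p):
    im=lidimg(n,p); hull(n,casew(box((-.0625,-.125,0),(.0625,.125,.075)),*p[:3]),im); return im
T=[('scene',lidimg,z['scenelid'][0]),('scene',caseimg,z['scenecase'][0]|z['scenelid'][0]),('top',caseimg,z['toplid'][0]|z['tophousing'][4])]
def cost(p):
    c=0
    for n,f,m in T:
        im=f(n,p)>0; c+=1-(im&m).sum()/(im|m).sum()
    return c
best=None
for yaw in (-.3,-.15,0):
  for a in (0.03,.2):
    r=minimize(cost,[.55,.2,yaw,a],method='Nelder-Mead',options=dict(initial_simplex=np.array([.55,.2,yaw,a])+np.vstack([np.zeros(4),np.diag([.03,.03,.1,.1])]),xatol=1e-4,fatol=1e-4,maxiter=400))
    print(r.x,r.fun)
    if best is None or r.fun<best.fun: best=r
p=best.x; np.save('p.npy',p)
ims=[]
for n in CAM:
    im=cv2.resize(env.snapshot(n)[:,:,::-1].copy(),None,fx=2,fy=2)
    for B in [lidw(LID,*p)]+[lidw(b,*p) for b in BARS]+[casew(box((-.0625,-.125,0),(.0625,.125,.075)),*p[:3])]:
        h=cv2.convexHull((proj(n,B)*2+.5).astype(np.int32)); cv2.polylines(im,[h],True,(0,255,255),1)
    ims.append(im[480:880,580:980] if n=='scene' else im[330:730,260:660])
c=cv2.resize(ims[1],(400,400)); cv2.imwrite('pics/fit.png',np.hstack(ims))
t=env.snapshot('top')[240:320,350:430,::-1]; s_=env.snapshot('scene')[190:270,290:370,::-1]
cv2.imwrite('pics/cand.png',np.hstack([cv2.resize(t,(400,400)),cv2.resize(s_,(400,400))]))
G=lidw(np.array([[-.167,0,.005],[-.125,0,.004],[0,0,0]]),*p); print(G)
E
python3 fit.py
```

```text
[ 0.54567849  0.15391961 -0.22258725  0.21156446] 0.23935316438843424
[ 0.54591025  0.15229448 -0.22193064  0.20990485] 0.22844184566610104
[ 0.54637636  0.15402879 -0.21738288  0.23066829] 0.24255701132436358
[ 0.54580853  0.15244494 -0.22280434  0.20919429] 0.2268643530667901
[ 0.54741692  0.15566451 -0.21664736  0.2265692 ] 0.2508074232511607
[ 0.545231    0.15277909 -0.22684858  0.2033368 ] 0.23061223748739657
[[0.44845514 0.1745019  0.11457219]
 [0.4883214  0.16546956 0.10487177]
 [0.60676363 0.1386346  0.075     ]]
```

View pics/fit.png

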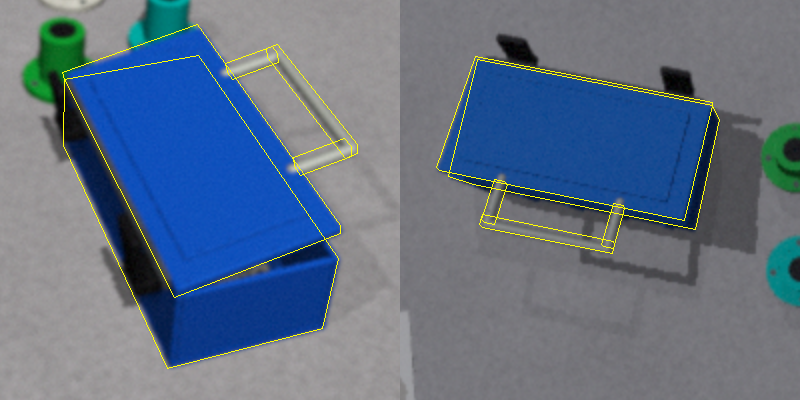

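View pics/cand.png

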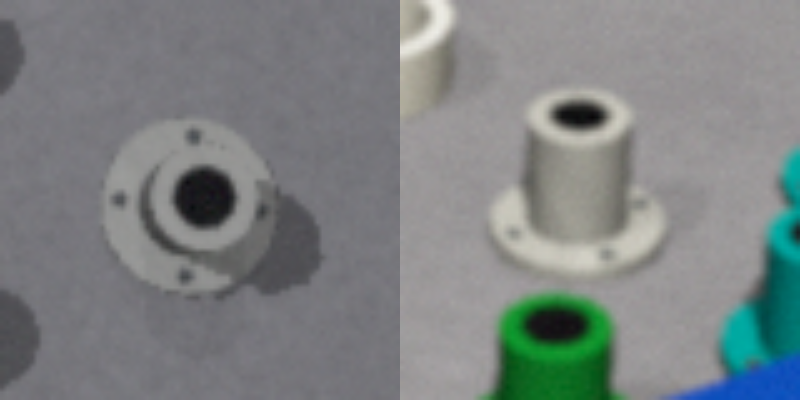

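The candidate crop shows the grey aluminium housing upright on its flange, with the flange centre at about (388,281) in the top image. It is the only grey one. The lid fit overlays well, at about 12° ajar. Next I work out the approach to the grip bar.

```bash
cat >> h.py <<'E'
def tgtR(yaw): # tool down, y axis at world angle yaw
    y=np.array([np.cos(yaw),np.sin(yaw),0]);z=np.array([0,0,-1.]);return np.column_stack([np.cross(y,z),y,z])
def go(p,yaw,s=None,lab=''):
    if s is None:
        e=env.sense(); s=(np.array(e['tcp_pos']),np.array(e['eef_rot']))
    T=tgtR(yaw); rv=R.from_matrix(s[1].T@T).as_rotvec(degrees=True); d=s[1].T@(np.array(p)-s[0])*1000
    print(lab,np.round(d,1),np.round(rv,1)); return np.array(p),T
E
python3 - <<'E'
from h import *
p=np.load('p.npy'); G=lidw(np.array([[-.167,0,.005]]),*p)[0]
s=go((.48,-.25,.26),np.radians(-35),None,'A')
s=go((G[0],G[1],.23),p[2],s,'B')
s=go((G[0],G[1],G[2]-.019),p[2],s,'C')
E
```

```text
A [ 321.  -214.3  -37.4] [  0.    0.  -28.9]
B [ 329.6 -269.3   30. ] [  0.    0.  -22.2]
C [  0.    0.  134.4] [0. 0. 0.]
```

```bash

python3 -m pendant '[[[160,-107,-19,0,0,0,0.35],[160,-107,-19,0,0,0,0.35],[160,-107,-19,0,0,0,0.35],[160,-107,-19,0,0,0,0.35],[160,-107,-19,0,0,0,0.35]]]'
python3 -m pendant '[[[160,-107,-19,0,0,0,0.35],[160,-107,-19,0,0,0,0.35],[160,-107,-19,0,0,0,0.35],[160,-107,-19,0,0,-15,0.35],[160,-107,-19,0,0,-15,0.35]]]'
python3 - <<'E'
from h import *
p=np.load('p.npy'); G=lidw(np.array([[-.167,0,.005]]),*p)[0]
go((.475,-.04,.24),p[2],None,'A');go((G[0],G[1],.23),p[2],None,'B')
E
```

```text
time_s: 1.12
tcp_pos: [0.3856, -0.4128, 0.2424]
eef_rot: [[0.896, 0.444, 0.002], [0.444, -0.896, 0.001], [0.002, 0.0, -1.0]]
wrist_force: [1.2, -0.1, 0.3]
grip_width: 0.704
grip_force: 0.0
time_s: 1.53
tcp_pos: [0.4816, -0.2457, 0.2616]
eef_rot: [[0.754, 0.657, 0.002], [0.657, -0.754, 0.001], [0.002, 0.001, -1.0]]
wrist_force: [0.3, 0.8, 0.7]
grip_width: 0.379
grip_force: 0.0
A [ 130.1 -159.5   21.7] [  0.1  -0.1 -36.2]
B [ 250.9 -338.7   31.8] [  0.1  -0.1 -36.2]
```

```bash

python3 -m pendant '[[[130,-160,22,0,0,-7,0.35],[130,-160,22,0,0,-14,0.35],[130,-160,22,0,0,-21,0.35],[130,-160,22,0,0,-28,0.35],[130,-160,22,0,0,-35,0.35]]]'
python3 - <<'E'
from h import *
p=np.load('p.npy'); G=lidw(np.array([[-.167,0,.005]]),*p)[0]
go((G[0],G[1],.22),p[2],None,'B')
E
```

```text
time_s: 1.95
tcp_pos: [0.474, -0.0425, 0.2386]
eef_rot: [[0.245, 0.969, 0.001], [0.969, -0.245, -0.001], [-0.0, 0.001, -1.0]]
wrist_force: [0.6, 0.2, -0.1]
grip_width: 0.352
grip_force: 0.0
B [204.1 -78.1  18.5] [ 0.1  0.  -1.4]
```

```bash

python3 -m pendant '[[[204,-78,18,0,0,-1.4,0.35],[204,-78,18,0,0,-1.4,0.35],[204,-78,18,0,0,-1.4,0.35],[204,-78,18,0,0,-1.4,0.35],[204,-78,18,0,0,-1.4,0.35]]]'
python3 -m pendant '[[[0,0,0,0,0,0,0.35],[0,0,0,0,0,0,0.35],[0,0,0,0,0,0,0.35]]]'
python3 - <<'E'
from h import *
p=np.load('p.npy'); G=lidw(np.array([[-.167,0,.005]]),*p)[0]
go((G[0],G[1],.22),p[2],None,'B')
go((G[0],G[1],G[2]-.019),p[2],None,'C')
E
```

```text
time_s: 2.37
tcp_pos: [0.4508, 0.1636, 0.2217]
eef_rot: [[0.228, 0.974, 0.002], [0.974, -0.228, -0.001], [-0.0, 0.002, -1.0]]
wrist_force: [0.4, -0.4, -0.3]
grip_width: 0.351
grip_force: 0.0
time_s: 2.62
tcp_pos: [0.4515, 0.1612, 0.2215]
eef_rot: [[0.227, 0.974, 0.0], [0.974, -0.227, -0.001], [-0.001, 0.0, -1.0]]
wrist_force: [0.6, -1.1, 1.1]
grip_width: 0.349
grip_force: 0.0
B [12.2 -6.   1.4] [ 0.   0.  -0.4]
C [ 12.3  -6.  125.9] [ 0.   0.  -0.4]
```

```bash

python3 -m pendant '[[[12,-6,30,0,0,-0.4,0.35],[12,-6,60,0,0,-0.4,0.35],[12,-6,80,0,0,-0.4,0.35],[12,-6,90,0,0,-0.4,0.35],[12,-6,90,0,0,-0.4,0.35]]]'
python3 - <<'E'
from h import *
p=np.load('p.npy'); G=lidw(np.array([[-.167,0,.005]]),*p)[0]
go((G[0],G[1],G[2]-.019),p[2],None,'C')
a=env.snapshot('top')[200:340,120:300,::-1];b=env.snapshot('scene')[220:360,340:520,::-1]
cv2.imwrite('pics/c.png',np.hstack([cv2.resize(i,(400,311),interpolation=cv2.INTER_CUBIC) for i in (a,b)]))
E
```

```text
time_s: 3.03
tcp_pos: [0.4472, 0.1726, 0.1293]
eef_rot: [[0.224, 0.975, -0.004], [0.975, -0.224, -0.001], [-0.002, -0.004, -1.0]]
wrist_force: [-0.2, -1.0, -0.1]
grip_width: 0.349
grip_force: 0.0
C [ 2.2  0.9 33.7] [-0.2  0.1 -0.2]
```

View pics/c.png

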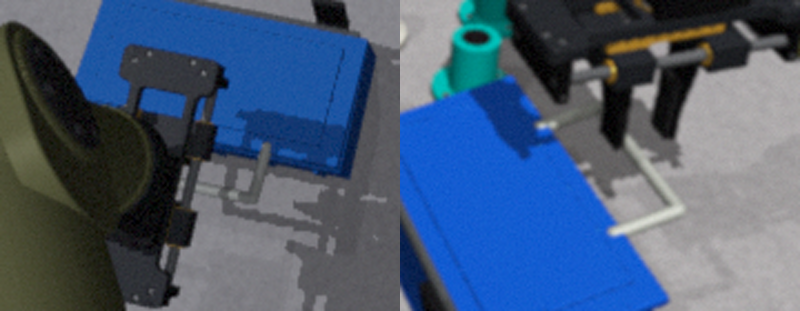

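The crop shows the near finger entering the loop between bar and lid and the other finger outside it, so the fingers straddle the bar. I go down and close.

```bash

python3 -m pendant '[[[2,1,15,0,0,0,0.35],[2,1,25,0,0,0,0.35],[2,1,33,0,0,0,0.35],[2,1,33,0,0,0,0.35]]]' 
python3 -m pendant '[[[0,0,0,0,0,0,0.05],[0,0,0,0,0,0,0.05],[0,0,0,0,0,0,0.05],[0,0,0,0,0,0,0.05],[0,0,0,0,0,0,0.05]]]' 40
python3 - <<'E'
from h import *
p=np.load('p.npy'); s=env.sense();print(s['grip_width']*87)
G=lidw(np.array([[-.167,0,.005]]),*p)[0]; go((G[0],G[1],G[2]-.019),p[2],None,'C')
t=np.array(s['tcp_pos'])+.019*np.array(s['eef_rot'])[:,2]*-1
H=lidw(np.zeros((1,3)),*p)[0]; u=np.array([np.cos(p[2]),np.sin(p[2]),0])
print('along',(t-H)@u,'up',t[2]-H[2],'r',np.hypot((t-H)@u,t[2]-H[2]))
for a in np.radians(np.arange(12,104,4)):
    b=lidw(np.array([[-.167,0,.005]]),p[0],p[1],p[2],a)[0]-lidw(np.array([[-.167,0,.005]]),*p)[0]
    print(round(np.degrees(a)),round(1000*b@u),round(-1000*b[2]),end=' | ')
E
```

```text
time_s: 3.47
tcp_pos: [0.449, 0.1759, 0.0974]
eef_rot: [[0.221, 0.975, -0.002], [0.975, -0.221, -0.001], [-0.001, -0.002, -1.0]]
wrist_force: [-0.2, -0.6, 0.2]
grip_width: 0.349
grip_force: 0.0
time_s: 3.88
tcp_pos: [0.4474, 0.1773, 0.0982]
eef_rot: [[0.22, 0.975, -0.004], [0.975, -0.22, -0.0], [-0.001, -0.004, -1.0]]
wrist_force: [-5.3, 0.9, 1.6]
grip_width: 0.105
grip_force: 40.0
9.10115810807345
C [-2.5  1.7  2.6] [-0.2  0.1  0. ]
along -0.1639063665555136 up 0.04218089806065341 r 0.16924693544827812
12 0 0 | 16 3 -11 | 20 7 -22 | 24 12 -33 | 28 17 -43 | 32 23 -53 | 36 30 -63 | 40 38 -72 | 44 46 -80 | 48 54 -88 | 52 63 -95 | 56 73 -102 | 60 83 -108 | 64 94 -113 | 68 104 -117 | 72 115 -121 | 76 127 -124 | 80 138 -126 | 84 150 -127 | 88 161 -128 | 92 173 -127 | 96 185 -126 | 100 196 -124 |
```

```bash

python3 -m pendant '[[[0,3,-11,0,0,0,0.05],[0,7,-22,0,0,0,0.05],[0,12,-33,0,0,0,0.05],[0,17,-43,0,0,0,0.05],[0,23,-53,0,0,0,0.05]]]'
```

```text
time_s: 4.3
tcp_pos: [0.4686, 0.1723, 0.152]
eef_rot: [[0.22, 0.976, -0.008], [0.976, -0.22, -0.001], [-0.002, -0.007, -1.0]]
wrist_force: [-9.3, 1.2, 1.5]
grip_width: 0.096
grip_force: 40.0
```

Holding. I continue the arc, with each call relative to the last.

```bash

python3 -m pendant '[[[0,7,-10,0,0,0,0.05],[0,15,-19,0,0,0,0.05],[0,23,-27,0,0,0,0.05],[0,31,-35,0,0,0,0.05],[0,40,-42,0,0,0,0.05]]]'
python3 -m pendant '[[[0,10,-7,0,0,0,0.05],[0,20,-13,0,0,0,0.05],[0,31,-18,0,0,0,0.05],[0,41,-22,0,0,0,0.05],[0,52,-26,0,0,0,0.05]]]'
```

```text
time_s: 4.72
tcp_pos: [0.5062, 0.1637, 0.1956]
eef_rot: [[0.219, 0.976, -0.011], [0.976, -0.219, -0.002], [-0.004, -0.01, -1.0]]
wrist_force: [-14.3, -1.1, 12.6]
grip_width: 0.101
grip_force: 40.0
time_s: 5.13
tcp_pos: [0.5617, 0.1509, 0.2228]
eef_rot: [[0.221, 0.975, -0.0], [0.975, -0.221, -0.001], [-0.001, 0.0, -1.0]]
wrist_force: [-3.6, -1.5, 1.3]
grip_width: 0.099
grip_force: 40.0
```

```bash

python3 -m pendant '[[[0,12,-3,0,0,0,0.05],[0,23,-5,0,0,0,0.05],[0,35,-6,0,0,0,0.05],[0,46,-7,0,0,0,0.05],[0,58,-6,0,0,0,0.05]]]'
python3 - <<'E'
from h import *
p=np.load('p.npy'); s=env.sense()
t=np.array(s['tcp_pos'])-.019*np.array(s['eef_rot'])[:,2]
H=lidw(np.zeros((1,3)),*p)[0]; u=np.array([np.cos(p[2]),np.sin(p[2]),0])
x=(t-H)@u; z=t[2]-H[2]
print('r',np.hypot(x,z),'ang',180-np.degrees(np.arctan2(z,x)))
E
```

```text
time_s: 5.55
tcp_pos: [0.619, 0.1374, 0.2276]
eef_rot: [[0.222, 0.975, 0.0], [0.975, -0.222, -0.001], [-0.001, 0.001, -1.0]]
wrist_force: [-2.8, -0.4, 4.0]
grip_width: 0.099
grip_force: 40.0
r 0.1720644460859154 ang 94.04583023182833
```

```bash

python3 -m pendant '[[[0,8,0,0,0,0,0.05],[0,14,1,0,0,0,0.05],[0,19,2,0,0,0,0.05]]]'
python3 -m pendant '[[[0,3,0,0,0,0,0.05],[0,5,1,0,0,0,0.05],[0,5,1,0,0,0,0.05]]]'
```

```text
time_s: 5.8
tcp_pos: [0.6379, 0.133, 0.2246]
eef_rot: [[0.222, 0.975, 0.001], [0.975, -0.222, -0.001], [-0.001, 0.001, -1.0]]
wrist_force: [-3.0, -2.9, 5.0]
grip_width: 0.102
grip_force: 40.0
time_s: 6.05
tcp_pos: [0.64, 0.1326, 0.2241]
eef_rot: [[0.221, 0.975, -0.004], [0.975, -0.221, -0.002], [-0.003, -0.003, -1.0]]
wrist_force: [-9.6, -3.1, 10.5]
grip_width: 0.102
grip_force: 40.0
```

```bash

python3 -m pendant '[[[0,3,1,0,0,0,0.05],[0,4,1,0,0,0,0.05],[0,4,1,0,0,0,0.05]]]'
python3 - <<'E'
from h import *
p=np.load('p.npy'); s=env.sense()
t=np.array(s['tcp_pos'])-.019*np.array(s['eef_rot'])[:,2]
H=lidw(np.zeros((1,3)),*p)[0]; u=np.array([np.cos(p[2]),np.sin(p[2]),0])
x=(t-H)@u; z=t[2]-H[2]
print('r',np.hypot(x,z),'ang',180-np.degrees(np.arctan2(z,x)))
E
```

```text
time_s: 6.3
tcp_pos: [0.6401, 0.1325, 0.224]
eef_rot: [[0.219, 0.976, -0.011], [0.976, -0.219, -0.003], [-0.005, -0.01, -1.0]]
wrist_force: [-20.0, -4.6, 19.1]
grip_width: 0.102
grip_force: 40.0
r 0.1713995255511857 ang 101.44744753943039
```

The lid is on its stop: force rises with no motion, at about 100°. I relax, release, rise and look.

```bash

python3 -m pendant '[[[0,-5,-3,0,0,0,0.05],[0,-5,-3,0,0,0,0.05],[0,-5,-3,0,0,0,0.3],[0,-5,-3,0,0,0,0.3],[0,-5,-3,0,0,0,0.3]]]'
python3 -m pendant '[[[0,0,0,0,0,0,0.3],[0,0,-10,0,0,0,0.3],[0,0,-30,0,0,0,0.3],[0,0,-60,0,0,0,0.3],[0,0,-90,0,0,0,0.3]]]'
python3 -m pendant '[[[-100,-40,0,0,0,0,0.6],[-200,-80,0,0,0,0,0.6],[-200,-80,0,0,0,0,0.95],[-200,-80,0,0,0,0,0.95],[-200,-80,0,0,0,0,0.95]]]'
python3 - <<'E'
from h import *
a=env.snapshot('top');b=env.snapshot('scene')
cv2.imwrite('pics/d.png',np.hstack([cv2.resize(a[140:380,100:420,::-1],(400,300)),cv2.resize(b[180:420,240:560,::-1],(400,300))]))
M={}
for n in CAM:
    for t in ("lid","housing","pad"):
        r=env.cut_out(n,t)
        for d in r: print(n,t,round(d['confidence'],2),np.round(d['centre'],1),d['region'].sum())
        if r: M[n+t]=np.array([d['region'] for d in r])
np.savez('m1.npz',**M)
E
```

```text
time_s: 6.72
tcp_pos: [0.6418, 0.1337, 0.2245]
eef_rot: [[0.221, 0.975, 0.002], [0.975, -0.221, 0.001], [0.001, 0.002, -1.0]]
wrist_force: [-0.5, 0.2, 1.0]
grip_width: 0.237
grip_force: 0.0
time_s: 7.13
tcp_pos: [0.6407, 0.1332, 0.3155]
eef_rot: [[0.221, 0.975, -0.001], [0.975, -0.221, 0.0], [0.0, -0.001, -1.0]]
wrist_force: [0.4, 0.1, -0.1]
grip_width: 0.297
grip_force: 0.0
time_s: 7.55
tcp_pos: [0.5219, -0.0393, 0.3153]
eef_rot: [[0.22, 0.975, 0.002], [0.975, -0.22, -0.0], [0.0, 0.002, -1.0]]
wrist_force: [-0.0, -0.2, -0.3]
grip_width: 0.594
grip_force: 0.0
scene lid 0.87 [297.  342.2] 3593
scene housing 0.86 [222.9 329.4] 545
scene housing 0.84 [275.5 310.8] 349
scene housing 0.71 [220.1 384.5] 821
scene housing 0.67 [257.4 372.4] 1068
scene pad 0.55 [315.4 379.3] 614
top lid 0.73 [181.8 188.1] 1866
top housing 0.81 [280.  388.3] 970
top housing 0.6 [342.  375.3] 1038
top housing 0.47 [296.9 346.2] 55
```

View pics/d.png

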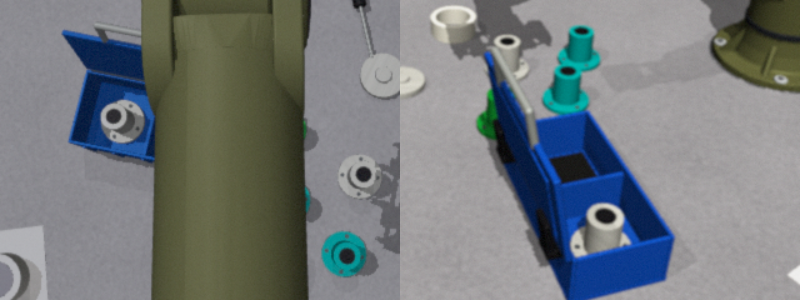

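Right panel: the lid stands open on its stop by itself. The packed housing is in the near (+y) bay and the black pad shows in the far (-y) bay. Next I fit the housing position from the silhouettes.

```bash
cat > hf.py <<'E'
from h import *
z0=np.load('m0.npz');z1=np.load('m1.npz')
th=np.linspace(0,2*np.pi,40,endpoint=False);c=np.c_[np.cos(th),np.sin(th)]
def cyl(r,a,b): return np.vstack([np.c_[c*r,0*th+a],np.c_[c*r,0*th+b]])
def him(n,x,y):
    im=np.zeros((480,640),np.uint8)
    for C in (cyl(.038,0,.008),cyl(.022,.008,.06)): hull(n,C+[x,y,0],im)
    return im>0
def fitm(T):
    f=lambda q:sum(1-(him(n,*q)&m).sum()/(him(n,*q)|m).sum() for n,m in T)
    g=ray('top',(388,281),.005)[:2]
    r=minimize(f,g,method='Nelder-Mead',options=dict(initial_simplex=g+np.array([[0,0],[.01,0],[0,.01]]),xatol=1e-4,fatol=1e-4)); print(r.x,r.fun); return r.x
A=('top',z0['tophousing'][3]);B=('top',z1['tophousing'][0]);C=('scene',z1['scenehousing'][0])
fitm([A]);fitm([B]);fitm([C]);q=fitm([A,B,C]);np.save('q.npy',q)
print(ray('top',(388,281.2),.008),ray('top',(391,279.2),.06))
p=np.load('p.npy'); bay=casew(np.array([[0,-.06,.009]]),*p[:3])[0]; print('bay',bay, 'j',env.sense()['joint_pos'])
for y in (77.3,-102.7):
  go((*q,.22),np.radians(y))
E
python3 hf.py
```

```text
[ 0.44963077 -0.19255542] 0.04784688995215314
[ 0.44820737 -0.19367825] 0.0717703349282297
[ 0.44550369 -0.19455522] 0.465161923454367
[ 0.44825694 -0.19286724] 0.6004251597283404
[ 0.44800552 -0.194567    0.008     ] [ 0.44877646 -0.19438228  0.06      ]
bay [0.5325506  0.09392804 0.009     ] j [ 37.40156463   3.17366808 -37.59572426  91.15875784   1.89326465
  86.29439251 -12.83772389]
 [-169.2  -39.3   94.5] [  0.1  -0.  -89.9]
 [-169.2  -39.3   94.5] [-0.  -0.1 90.1]
```

```bash

python3 -m pendant '[[[-169,-39,40,0,0,-7,0.97],[-169,-39,60,0,0,-14,0.97],[-169,-39,80,0,0,-21,0.97],[-169,-39,94,0,0,-28,0.97],[-169,-39,94,0,0,-35,0.97]]]'
python3 -m pendant '[[[0,0,0,0,0,-7,0.97],[0,0,0,0,0,-14,0.97],[0,0,0,0,0,-21,0.97],[0,0,0,0,0,-28,0.97],[0,0,0,0,0,-35,0.97]]]'
python3 -m pendant '[[[0,0,0,0,0,-7,0.97],[0,0,0,0,0,-14,0.97],[0,0,0,0,0,-20,0.97],[0,0,0,0,0,-20,0.97],[0,0,0,0,0,-20,0.97]]]'
python3 - <<'E'
from h import *
q=np.array([.4487,-.194]);go((*q,.017),np.radians(77.3)); print(env.sense()['joint_pos'])
E
```

```text
time_s: 8.37
tcp_pos: [0.4514, -0.1876, 0.2259]
eef_rot: [[-0.347, 0.938, 0.002], [0.938, 0.347, -0.001], [-0.001, 0.001, -1.0]]
wrist_force: [0.8, -0.4, -0.7]
grip_width: 0.966
grip_force: 0.0
time_s: 8.78
tcp_pos: [0.4518, -0.1862, 0.2261]
eef_rot: [[-0.822, 0.569, -0.0], [0.569, 0.822, 0.001], [0.001, 0.001, -1.0]]
wrist_force: [0.3, -0.3, -0.6]
grip_width: 0.97
grip_force: 0.0
time_s: 9.2
tcp_pos: [0.4515, -0.1865, 0.2262]
eef_rot: [[-0.965, 0.263, -0.0], [0.263, 0.965, 0.001], [0.0, 0.0, -1.0]]
wrist_force: [-1.1, 1.1, 0.1]
grip_width: 0.97
grip_force: 0.0
 [  0.7  -8.1 209.2] [ 0.  -0.  -2.5]
[ 47.8849233   -0.39345406 -28.19362066 104.15174172  -0.21830438
  76.21389856  94.50040047]
```

```bash

python3 -m pendant '[[[0.7,-8,40,0,0,-2.5,0.97],[0.7,-8,80,0,0,-2.5,0.97],[0.7,-8,110,0,0,-2.5,0.97],[0.7,-8,130,0,0,-2.5,0.97],[0.7,-8,130,0,0,-2.5,0.97]]]'
python3 - <<'E'
from h import *
go((.4487,-.194,.02),np.radians(77.3))
b=env.snapshot('scene')[130:280,240:440,::-1]; a=env.snapshot('top')[200:350,290:490,::-1]
cv2.imwrite('pics/e.png',np.hstack([cv2.resize(i,(400,300),interpolation=cv2.INTER_CUBIC) for i in (a,b)]))
E
```

```text
time_s: 9.62
tcp_pos: [0.4449, -0.193, 0.0919]
eef_rot: [[-0.975, 0.221, -0.008], [0.221, 0.975, 0.005], [0.008, 0.003, -1.0]]
wrist_force: [-0.9, 1.8, -0.2]
grip_width: 0.972
grip_force: 0.0
 [-4.5 -0.3 71.9] [ 0.2 -0.5 -0.1]
```

View pics/e.png

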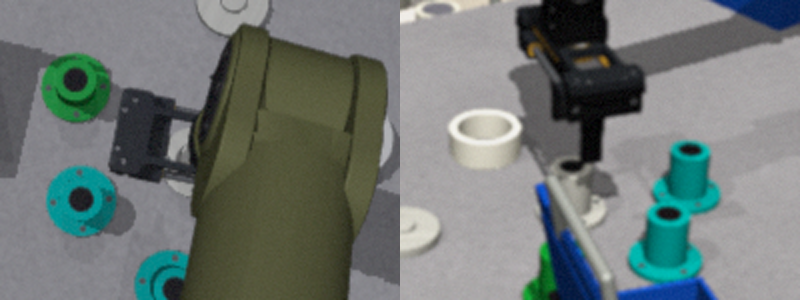

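The pictures show the gripper above the grey housing. Its body is level with, but higher than, the green and turquoise ones. I let it settle while descending.

```bash

python3 -m pendant '[[[-2,0,10,0,0,0,0.97],[-2,0,20,0,0,0,0.97],[-2,0,20,0,0,0,0.97]]]'
python3 -m pendant '[[[0,0,0,0,0,0,0.97],[0,0,0,0,0,0,0.97]]]'
python3 - <<'E'
from h import *
go((.4487,-.194,.02),np.radians(77.3))
E
```

```text
time_s: 9.97
tcp_pos: [0.4496, -0.1953, 0.0754]
eef_rot: [[-0.975, 0.22, -0.001], [0.22, 0.975, 0.0], [0.001, 0.0, -1.0]]
wrist_force: [-0.6, 1.1, -0.2]
grip_width: 0.97
grip_force: 0.0
time_s: 10.13
tcp_pos: [0.4502, -0.1956, 0.0768]
eef_rot: [[-0.975, 0.22, 0.0], [0.22, 0.975, -0.0], [-0.001, -0.0, -1.0]]
wrist_force: [-0.2, 0.1, 0.6]
grip_width: 0.972
grip_force: 0.0
 [ 1.9  1.3 56.8] [-0.  0. -0.]
```

```bash

python3 -m pendant '[[[2,1,20,0,0,0,0.97],[2,1,40,0,0,0,0.97],[2,1,56,0,0,0,0.97],[2,1,56,0,0,0,0.97],[2,1,56,0,0,0,0.97]]]'
python3 -m pendant '[[[0,0,0,0,0,0,0.3],[0,0,0,0,0,0,0.3],[0,0,0,0,0,0,0.3],[0,0,0,0,0,0,0.3],[0,0,0,0,0,0,0.3]]]' 25
python3 -m pendant '[[[0,0,0,0,0,0,0.3],[0,0,0,0,0,0,0.3],[0,0,0,0,0,0,0.3]]]'
```

```text
time_s: 10.55
tcp_pos: [0.448, -0.1939, 0.0204]
eef_rot: [[-0.975, 0.22, -0.001], [0.22, 0.975, 0.001], [0.001, 0.0, -1.0]]
wrist_force: [0.1, -0.4, -0.8]
grip_width: 0.97
grip_force: 0.0
time_s: 10.97
tcp_pos: [0.4486, -0.1943, 0.021]
eef_rot: [[-0.975, 0.22, 0.001], [0.22, 0.975, -0.001], [-0.001, -0.001, -1.0]]
wrist_force: [0.9, 0.5, 0.6]
grip_width: 0.676
grip_force: 0.0
time_s: 11.22
tcp_pos: [0.4483, -0.194, 0.0205]
eef_rot: [[-0.975, 0.22, 0.0], [0.22, 0.975, -0.0], [-0.0, -0.0, -1.0]]
wrist_force: [0.2, 0.1, 0.6]
grip_width: 0.494
grip_force: 25.0
```

```bash

python3 -m pendant '[[[0,0,-10,0,0,0,0.3],[0,0,-40,0,0,0,0.3],[0,0,-80,0,0,0,0.3],[0,0,-120,0,0,0,0.3],[0,0,-150,0,0,0,0.3]]]'
python3 - <<'E'
from h import *
p=np.load('p.npy')
a=env.snapshot('top').copy();b=env.snapshot('scene').copy()
for t in ('pad','case','packed'):
    for n in CAM:
        for d in env.cut_out(n,t)[:2]:
            print(t,n,d['confidence'],d['centre'],d['region'].sum())
            if t=='pad': m=np.argwhere(d['region'])[:,::-1]; print(ray(n,m.mean(0),.009))
def dr(n,im):
    im=cv2.resize(im[:,:,::-1],None,fx=2,fy=2)
    for P in [np.array([[x,y,.075] for x,y in ((-.0575,-.1175),(.0575,-.1175),(.0575,-.0025),(-.0575,-.0025))]),np.array([[x,y,.009] for x,y in ((-.054,-.114),(.054,-.114),(.054,-.006),(-.054,-.006))])]:
        cv2.polylines(im,[(proj(n,casew(P,*p[:3]))*2+.5).astype(np.int32)],True,(0,255,255),1)
    return im
A=dr('top',a)[360:660,260:660];B=dr('scene',b)[440:740,560:960]
cv2.imwrite('pics/f.png',np.hstack([A,B])); go((*casew(np.array([[0,-.06,0]]),*p[:3])[0][:2],.17),p[2]+np.pi/2)
E
```

```text
time_s: 11.63
tcp_pos: [0.4485, -0.1939, 0.1736]
eef_rot: [[-0.976, 0.22, 0.002], [0.22, 0.976, -0.001], [-0.002, -0.001, -1.0]]
wrist_force: [0.5, -0.4, -3.2]
grip_width: 0.5
grip_force: 25.0
pad scene 0.79 [312.2, 378.2] 611
[0.49790503 0.07719226 0.009     ]
pad top 0.87 [247.0, 251.8] 2340
[0.53124111 0.09601436 0.009     ]
case scene 0.6 [333.3, 377.3] 13209
case top 0.64 [235.3, 197.7] 923
case top 0.6 [209.4, 217.0] 8764
packed scene 0.81 [366.8, 400.9] 1385
packed top 0.75 [187.9, 218.3] 4378
packed top 0.59 [233.5, 200.5] 966
 [-20.5 299.2  -1.5] [ 0.1 -0.2  0.1]
```

View pics/f.png

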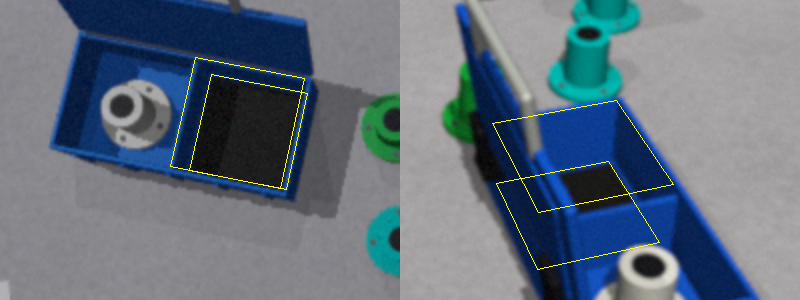

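The overlay matches the empty bay and pad well: pad centre (0.532, 0.095), top pixel about (252,247). The housing is held clear at base height 0.15, so I transfer it.

```bash

python3 -m pendant '[[[-10,20,0,0,0,0,0.3],[-20,55,0,0,0,0,0.3],[-20,90,0,0,0,0,0.3],[-20,125,0,0,0,0,0.3],[-20,160,0,0,0,0,0.3]]]'
python3 -m pendant '[[[0,35,0,0,0,0,0.3],[0,70,0,0,0,0,0.3],[0,105,0,0,0,0,0.3],[0,130,0,0,0,0,0.3],[0,139,0,0,0,0,0.3]]]'
python3 -m pendant '[[[0,0,0,0,0,0,0.3],[0,0,0,0,0,0,0.3],[0,0,0,0,0,0,0.3]]]'
python3 - <<'E'
from h import *
p=np.load('p.npy');go((.532,.095,.03),p[2]+np.pi/2);print(env.sense()['joint_pos'])
E
```

```text
time_s: 12.45
tcp_pos: [0.5022, -0.0407, 0.1689]
eef_rot: [[-0.975, 0.22, -0.003], [0.22, 0.975, 0.001], [0.003, 0.0, -1.0]]
wrist_force: [-0.2, 0.4, -3.6]
grip_width: 0.501
grip_force: 25.0
time_s: 12.87
tcp_pos: [0.5327, 0.099, 0.1692]
eef_rot: [[-0.977, 0.214, -0.002], [0.214, 0.977, 0.004], [0.003, 0.003, -1.0]]
wrist_force: [-0.2, 0.3, -3.3]
grip_width: 0.498
grip_force: 25.0
time_s: 13.12
tcp_pos: [0.5331, 0.0908, 0.1694]
eef_rot: [[-0.975, 0.222, -0.002], [0.222, 0.975, -0.001], [0.002, -0.002, -1.0]]
wrist_force: [0.4, -0.6, -4.9]
grip_width: 0.499
grip_force: 25.0
 [  1.8   4.1 139.4] [-0.1 -0.1 -0.1]
[ 26.44516381  10.85566246 -43.02757962 101.47384495   7.87222114
  70.84367616  58.47149118]
```

```bash

python3 -m pendant '[[[2,4,20,0,0,0,0.3],[2,4,50,0,0,0,0.3],[2,4,80,0,0,0,0.3],[2,4,100,0,0,0,0.3],[2,4,110,0,0,0,0.3]]]'
python3 -m pendant '[[[0,0,6,0,0,0,0.3],[0,0,12,0,0,0,0.3],[0,0,18,0,0,0,0.3],[0,0,20,0,0,0,0.3],[0,0,20,0,0,0,0.3]]]'
python3 - <<'E'
from h import *
p=np.load('p.npy');go((.532,.095,.03),p[2]+np.pi/2)
b=env.snapshot('scene')[220:420,270:540,::-1]
cv2.imwrite('pics/g.png',cv2.resize(b,(800,592),interpolation=cv2.INTER_CUBIC))
E
```

```text
time_s: 13.53
tcp_pos: [0.5302, 0.0943, 0.0571]
eef_rot: [[-0.975, 0.223, -0.005], [0.223, 0.975, -0.002], [0.005, -0.003, -1.0]]
wrist_force: [-1.2, -0.2, -3.3]
grip_width: 0.504
grip_force: 25.0
time_s: 13.95
tcp_pos: [0.5327, 0.0974, 0.0406]
eef_rot: [[-0.975, 0.22, 0.001], [0.22, 0.975, -0.0], [-0.001, -0.0, -1.0]]
wrist_force: [-0.1, 0.7, -3.1]
grip_width: 0.501
grip_force: 25.0
 [ 0.2 -2.5 10.6] [-0.  0.  0.]
```

View pics/g.png

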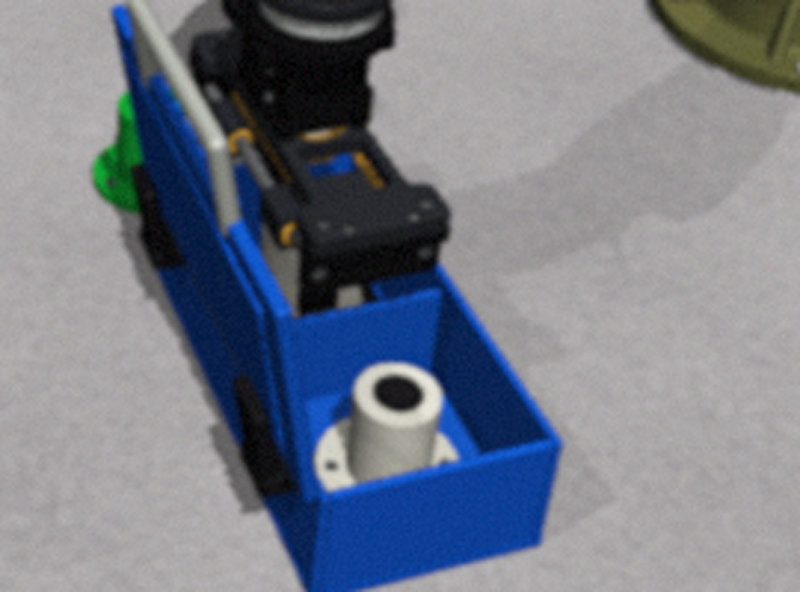

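The crop shows the held housing inside the far bay, clear of the divider, lid and packed part, with the lid still on its stop. I lower the last 11 mm slowly and watch the force.

```bash

python3 -m pendant '[[[0,-1,2,0,0,0,0.3],[0,-2,4,0,0,0,0.3],[0,-2,6,0,0,0,0.3],[0,-2,8,0,0,0,0.3],[0,-2,8,0,0,0,0.3]]]'
python3 -m pendant '[[[0,0,1,0,0,0,0.3],[0,0,1.5,0,0,0,0.3],[0,0,2,0,0,0,0.3],[0,0,2,0,0,0,0.3],[0,0,2,0,0,0,0.3]]]'
```

```text
time_s: 14.42
tcp_pos: [0.5317, 0.0955, 0.0319]
eef_rot: [[-0.975, 0.22, -0.001], [0.22, 0.975, -0.0], [0.001, -0.0, -1.0]]
wrist_force: [-0.2, -0.1, -3.2]
grip_width: 0.5
grip_force: 25.0
time_s: 14.83
tcp_pos: [0.532, 0.0956, 0.0304]
eef_rot: [[-0.975, 0.22, 0.0], [0.22, 0.975, -0.0], [-0.0, -0.0, -1.0]]
wrist_force: [0.5, 0.0, -3.4]
grip_width: 0.501
grip_force: 25.0
```

```bash

python3 -m pendant '[[[0,0,0.5,0,0,0,0.3],[0,0,1,0,0,0,0.3],[0,0,1,0,0,0,0.3],[0,0,1,0,0,0,0.3]]]'
python3 -m pendant '[[[0,0,0.5,0,0,0,0.3],[0,0,1,0,0,0,0.3],[0,0,1,0,0,0,0.3],[0,0,1,0,0,0,0.3]]]'
```

```text
time_s: 15.17
tcp_pos: [0.5321, 0.0956, 0.0295]
eef_rot: [[-0.976, 0.22, 0.0], [0.22, 0.976, -0.0], [-0.0, -0.0, -1.0]]
wrist_force: [-1.0, -1.0, -0.9]
grip_width: 0.499
grip_force: 25.0
time_s: 15.5
tcp_pos: [0.5321, 0.0956, 0.0295]
eef_rot: [[-0.975, 0.22, 0.0], [0.22, 0.975, -0.001], [-0.0, -0.001, -1.0]]
wrist_force: [-2.9, -0.2, 7.1]
grip_width: 0.501
grip_force: 25.0
```

Contact: force went from -3.4 to +7 N with no further motion. I ease off 1 mm, open partway because the bay is narrow, and rise.

```bash

python3 -m pendant '[[[0,0,-0.7,0,0,0,0.5],[0,0,-0.7,0,0,0,0.55],[0,0,-0.7,0,0,0,0.6],[0,0,-0.7,0,0,0,0.65],[0,0,-0.7,0,0,0,0.65]]]'
python3 -m pendant '[[[0,0,0,0,0,0,0.65],[0,0,0,0,0,0,0.65],[0,0,-5,0,0,0,0.65],[0,0,-15,0,0,0,0.65],[0,0,-30,0,0,0,0.65]]]'
python3 -m pendant '[[[0,0,-30,0,0,0,0.65],[0,0,-70,0,0,0,0.65],[0,0,-110,0,0,0,0.65],[0,0,-150,0,0,0,0.65],[0,0,-190,0,0,0,0.65]]]'
python3 -m pendant '[[[0,-40,0,0,0,0,0.65],[0,-80,0,0,0,0,0.65],[0,-120,0,0,0,0,0.65],[0,-160,0,0,0,0,0.65],[0,-200,0,0,0,0,0.65]]]'
python3 -m pendant '[[[0,-40,0,0,0,0,0.65],[0,-80,0,0,0,0,0.65],[0,-100,0,0,0,0,0.65],[0,-100,0,0,0,0,0.65],[0,-100,0,0,0,0,0.65]]]'
python3 - <<'E'
from h import *
a=env.snapshot('top');b=env.snapshot('scene')
cv2.imwrite('pics/i.png',np.hstack([cv2.resize(a[140:380,100:420,::-1],(400,300)),cv2.resize(b[180:420,240:560,::-1],(400,300))]))
E
```

```text
time_s: 15.92
tcp_pos: [0.5323, 0.0956, 0.0291]
eef_rot: [[-0.975, 0.22, 0.001], [0.22, 0.975, 0.0], [-0.0, 0.0, -1.0]]
wrist_force: [0.4, 0.8, -0.4]
grip_width: 0.63
grip_force: 0.0
time_s: 16.33
tcp_pos: [0.5311, 0.0955, 0.059]
eef_rot: [[-0.976, 0.22, -0.002], [0.22, 0.976, 0.0], [0.002, -0.0, -1.0]]
wrist_force: [-0.8, 0.7, -0.4]
grip_width: 0.654
grip_force: 0.0
time_s: 16.75
tcp_pos: [0.5316, 0.096, 0.2522]
eef_rot: [[-0.976, 0.219, 0.001], [0.219, 0.976, -0.0], [-0.001, -0.0, -1.0]]
wrist_force: [1.9, 0.3, 0.4]
grip_width: 0.648
grip_force: 0.0
time_s: 17.17
tcp_pos: [0.4874, -0.1009, 0.2505]
eef_rot: [[-0.976, 0.219, 0.002], [0.219, 0.976, -0.001], [-0.002, -0.001, -1.0]]
wrist_force: [0.2, -0.0, 0.7]
grip_width: 0.649
grip_force: 0.0
time_s: 17.58
tcp_pos: [0.4657, -0.198, 0.2498]
eef_rot: [[-0.975, 0.223, 0.001], [0.223, 0.975, 0.0], [-0.001, 0.0, -1.0]]
wrist_force: [-0.9, 0.3, -0.0]
grip_width: 0.645
grip_force: 0.0
```

View pics/i.png

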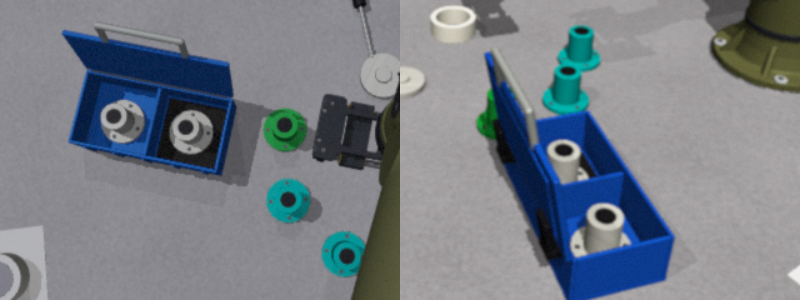

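The final pictures show the housing upright, centred on the pad in the right-hand bay (crop pixel (190,130)). The lid is open on its stop, the other parts in these crops are unmoved, and the robot is clear.

```bash
python3 -c "
from bench import env
print(env.finish_job())"
```

```text
the job is handed in; nothing more can be done
None
```

The job is handed in: the lid is open on its stop, and the aluminium housing was lowered gently and stands upright on the pad in the empty bay; the arm's last move ended at 17.6 s of the 64 s allowed.

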